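# Check a trolley brake lever's stop

### The arm

A 6-joint arm with a two-finger parallel gripper is mounted at the origin on the work surface. World frame = base frame: x ahead of the robot, y to its left, z up, the work surface at z = 0. Lengths are in m, angles in rad, forces in N, time in s.
With the tool pointing down it reaches from about 0.375 to 0.9 m from the base axis. Payload 3.1 kg.
Tool frame: the origin (TCP) lies midway between the tips of the shut fingers; the grasp point (between the pads) lies manip.hold_point_z behind it (manip.hold_point_z is the distance from the TCP to the grasp point, in m); z points along the fingers, y is the direction in which the jaws open and shut (so a half turn about z gives the same grasp; the last joint's range is limited). The gripper opens to 85 mm and grips with 20 to 120 N. Pads are 22 mm wide; open, the fingers measure 114 mm over their backs; the gripper's body (76 mm by 85 mm) begins 54 mm behind the grasp point. The pads swing forward as they close: fully open they stand 13 mm farther back than shut.
Start: joints at [1.071, 0.527, 1.433, -0, 1.181, -0.178], TCP at [0.197, 0.593, 0.231] pointing down, gripper open.
Joint ranges: [-3.08, 3.08], [-0.75, 2.2], [0.22, 2.44], [-1.43, 4.57], [0, 2.65], [-2.85, 2.85]. Speed limits (rad/s): [2.79, 2.79, 3.14, 3.14, 3.14, 3.14].

### API

Orientations are given as a unit quaternion [x, y, z, w].
In Python, from station import manip, snapshot, workorder, models gives the robot as it stands.
- The arm moves only by the tool jog_arm, never from a script. Its argument "commands" is a list of rows, each a list of 5 numbers: the opening in per cent of the stroke, from 0 (shut) to 100 (fully open), then the shift along the world's x, y, z in cm, then the turn about the world's z in rad. A call has 1 to 8 rows; each row shifts and turns the pose as measured when the row begins; what a row does not reach is not made up. A row lasts 1/12 s, in which the tool goes at most 41.7 mm and 7.16 degrees, less where a joint would pass 70% of its speed; a pose out of reach is approached as far as the arm can. A call with a gripper value outside its range is refused whole. The fingers move at their own pace and stop on an object; "squeeze" is the grip in N (left out, the last holds). Time passes only in rows, so rows that do not move let the fingers close. It gives the time, the measured TCP pose, the force and the opening at its end, in the units of the state.
- manip.sense(): the state, without advancing time (a new reading comes with each control period).
- snapshot(name): name is "scene" or "top" or "wrist"; returns a dict with "image" (420x560x3 uint8, red, green, blue), "intrinsics" (3x3 intrinsics, pixels), "D" ([k1, k2, p1, p2, k3] as OpenCV has them; the pictures are not rectified), "extrinsics" (4x4, takes a point from camera to world coordinates); the wrist camera has in their place "hand_eye" (4x4, takes a point from camera to tool coordinates, whose origin is the TCP and whose axes are the flange's). Camera axes: x right, y down, z forward; pixel columns grow to the right and rows downward; lengths in m; the calibration is good to about 2 mm. A picture is of the moment at which its call begins: read the wrist's pose just before it. There is no depth.
- workorder.sign_off(): hands the job in, once; it reports no verdict.
Trained networks look in a picture, given as the dict that the camera call returned (one of the last four; its "shot" number tells which), for a name from the list of things; names that differ only in an ending like _2 or _b are one class to them, and where a whole thing is asked for, a point or a joint stands for the part that bears it (a point fixed in the world has none). Each returns a list of dicts, best first, with "score" (0 to 1); they miss things now and then, are a little off and sometimes report something else, mostly with a low value. They report only what shows in the picture. A call takes as long as a camera call.
- models.find_in(picture, name): "centre" ([x, y, z] in m, in world coordinates, good to about 4 mm: the middle of the surface that is visible of it).
- models.pinpoint(picture, name): "centre" ([x, y, z] in m, in world coordinates, good to about 4 mm: a listed point, or the origin of a listed thing).
The state is a dict: "t": time; "q": joint angles; "qd": joint speeds; "tau": joint torques, N m; "tcp_pos": TCP position; "tool_rot": TCP orientation; "force": force on the tool from outside, world axes, zero at the start; "ft_torque": the same for the moment, N m; "finger_gap": opening from 0.0 (shut) to 1.0 (fully open).
Only numpy, scipy, OpenCV 4.12 (cv2) and the standard library are available. Lean on these libraries where they do the work, as an engineer would, in place of code of your own. Each camera call takes 0.05 s, during which the arm holds its last target. There are 200 camera calls.

### The job

The trolley push bar clamped in the vice has a red brake lever: check that the lever stops short of the bar. With the outside of the fingers, never pinching it or touching the bar, press the lever in to its stop and let it spring right back out to bed it, then press it in to the stop again without forcing it and finish while holding it there, so that I can measure the gap. Leave everything else on the bench where it is.

Things in the scene. Friction and masses are not known exactly. Their poses are not given: they have to be found in the camera images.
- vice: grey-green bench vice, bolted down, clamping a level steel push bar (28 mm diameter, axis 165 mm above the bench). Origin: on the bench below the bar's axis, mid-jaws. y runs along the bar; its black grip and the red lever stick out towards -y, an end flange (70 mm square) at y +152. In this frame the vice fills x -140 to +180, y -75 to +75 mm, at most 180 mm high
- grip_middle (a point): point on the bar's axis in the middle of the black grip, 165 mm above the bench, 190 mm from the vice origin along vice -y. The grip is 33 mm in diameter and 130 mm long and ends in a 40 mm collar
- lever_pivot (a point): the lever's vertical pivot axis at the lever's mid-height (165 mm above the bench), at x -40, y -95 mm in the vice's frame. The point's axes turn with the lever and equal the vice's axes when the lever is out
- lever_press (a point): where to press: outer face (towards vice -x) of the red lever, mid-height (165 mm up), 27 mm short of the ball at its free end; at x -38, y -120 mm from the pivot in the lever's axes. Blade 10 mm thick, 16 mm tall, nearly along lever y, ball 18 mm. Push along lever +x, level, towards the bar. 80 mm outside this face is free, and below it down to the wrench on the bench
- lever (a joint): angle of the brake lever, rad: 0 = fully out, 0.24 = pressed in against its built-in stop, where it is still about 13 mm clear of the grip. The press point travels about 29 mm. A spring pushes it out: about 2 N at the press point at first, about 6 N just before the stop, then it goes solid. Let go, it returns to 0 by itself within a second
- spray_can: bystander, loose: spray can, 62 mm across, 170 mm tall, yellow band and cap; stands just beyond the push bar from the robot. Origin: bottom centre
- wrench: bystander, loose: steel wrench, 190 mm long, lying on the bench under the lever. Origin: its underside
- caster_wheel: bystander, loose: black rubber caster wheel lying flat, 76 mm across, 38 mm high, to the left of the vice. Origin: bottom centre
- mug: bystander, loose: blue mug, 80 mm across, 92 mm tall. Origin: bottom centre
- screw_box: bystander, loose: open cardboard box of screws, 110 x 85 x 50 mm. Origin: bottom centre
- brush: bystander, loose: hand brush, 190 mm long, lying on the bench. Origin: its underside
- disc: bystander, loose: dark red grinding disc, 115 mm across, 6 mm thick, lying flat. Origin: bottom centre

How it is judged:
On the way, in this order (a step that is already met when the one before it is completed fails the run):
1. the fingers press the lever in to its stop (value of joint lever above 0.215 rad and contact force between the fingers and lever above 2 N), for 0.2 s.
2. the lever has sprung back out, free of the fingers (value of joint lever below 0.025 rad and contact force between the fingers and lever below 0.2 N), for 0.2 s.
At the end, for the whole second after the job is handed in: the fingers hold the lever at its stop (joint above 0.215 rad, finger force on it 2 to 40 N, lever at rest), and every bystander is within 20 mm of where it started (all of step 1 and velocity of joint lever between -0.03 and 0.03 rad/s and contact force between the fingers and lever below 40 N and distance of each of spray_can, wrench, caster_wheel, mug, screw_box, brush, disc from where it was at the start of the episode below 0.02 m); the arm keeps its last pose, push and grip.
It fails at once if the lever was forced (over 40 N) (contact force between the fingers and lever above 40 N).
It fails at once if the robot touched the push bar (contact force between the arm and bar above 1 N).
It fails at once if the fingers touched the push bar (contact force between the fingers and bar above 1 N).
It fails at once if the lever was taken between the fingers (x of the grasp point in the frame of lever_press between 0.001 and 0.009 m and y of the grasp point in the frame of lever_press between -0.035 and 0.08 m and z of the grasp point in the frame of lever_press between -0.02 and 0.016 m).
It fails at once if a bystander was moved or lifted (distance of any of spray_can, wrench, caster_wheel, mug, screw_box, brush, disc from where it was at the start of the episode above 0.02 m).
It also fails if it takes over 62 s, if anything falls off the work surface, if the arm or the gripper's body presses on something with over 40 N, if the wrist force passes 120 N, or if a joint passes its speed limit or range.

## Working session

There is one attempt and no reset: what is moved stays moved. The work goes in short steps, Python scripts to look and compute and a tool call to move; the robot and the scene stay as the last step left them, time stands still between calls to the robot, and variables do not carry over. Pictures are saved under pics/ and viewed, about 8 in all and at most 12, crops included, and the job is handed in when it is done.

Besides the shell and the picture viewer there is one more tool, called after "Call:" as name(argument=value, ...), one argument or row to a line, values as JSON. jog_arm: Moves the arm, as the interface text tells. Its arguments: {"type":"object","properties":{"commands":{"type":"array","items":{"type":"array","items":{"type":"number"}}},"squeeze":{"type":"number"}},"required":["commands"]}

```bash
mkdir -p pics; cat > h.py <<'E'
import numpy as np, cv2
from station import manip, snapshot, workorder, models
def save(p,n): cv2.imwrite(f'pics/{n}.png', p['image'][:,:,::-1])
E
python3 - <<'E'
from h import *
np.set_printoptions(precision=4,suppress=True)
s=manip.sense(); print(s, manip.hold_point_z)
ims=[]
for c in ("scene","top"):
    p=snapshot(c); ims.append(p['image'])
    print(c,p['extrinsics'])
    for n in ("lever_press","lever_pivot","grip_middle","vice","spray_can","wrench","mug","caster_wheel","screw_box"):
        for d in models.pinpoint(p,n)[:2]: print(c,n,np.round(d['centre'],3),round(d['score'],2))
    cv2.imwrite(f'pics/{c}0.png',p['image'][:,:,::-1])
E
```

```text
{'t': 0.0, 'q': array([ 1.0715,  0.5285,  1.4339, -0.    ,  1.1814, -0.1785]), 'qd': array([-0.0021,  0.0001,  0.0001,  0.0014, -0.    , -0.0003]), 'tau': array([  0.0005, -44.235 , -17.8024,  -0.0003,   0.0086,   0.    ]), 'tcp_pos': array([0.1967, 0.5925, 0.2303]), 'tool_rot': array([ 0.1597,  0.9872, -0.001 , -0.0004]), 'force': array([ 0.8476,  0.7522, -0.9836]), 'ft_torque': array([-0.0102,  0.0318, -0.0053]), 'finger_gap': 1.001274358519378} 0.0187
scene [[ 0.4065  0.7884 -0.4617  1.2136]
 [ 0.9137 -0.3484  0.2094 -0.2646]
 [ 0.0043 -0.5069 -0.862   1.3141]
 [ 0.      0.      0.      1.    ]]
scene lever_press [ 0.471 -0.107  0.163] 0.58
scene lever_pivot [0.53  0.007 0.166] 0.73
scene grip_middle [ 0.556 -0.09   0.166] 0.8
scene vice [0.58  0.097 0.002] 0.96
scene spray_can [ 0.652 -0.078 -0.   ] 0.96
scene wrench [ 0.537 -0.087 -0.001] 0.8
scene mug [ 0.47  -0.395 -0.001] 0.93
scene caster_wheel [ 0.63   0.233 -0.001] 0.77
scene screw_box [ 0.644 -0.414  0.001] 0.65
top [[ 0.026  -0.997   0.0729  0.495 ]
 [-0.9995 -0.0247  0.0178  0.0076]
 [-0.0159 -0.0733 -0.9972  1.4017]
 [ 0.      0.      0.      1.    ]]
top lever_press [ 0.474 -0.107  0.165] 0.77
top lever_press [ 0.538 -0.091 -0.   ] 0.34
top lever_pivot [0.576 0.1   0.002] 0.73
top lever_pivot [0.523 0.01  0.166] 0.63
top grip_middle [ 0.554 -0.09   0.165] 0.8
top vice [0.578 0.099 0.002] 0.55
top spray_can [ 0.654 -0.08   0.003] 0.58
top wrench [ 0.537 -0.09   0.   ] 0.83
top mug [ 0.471 -0.396  0.   ] 0.82
top caster_wheel [0.63  0.229 0.004] 0.86
top caster_wheel [ 0.471 -0.106  0.17 ] 0.18
top screw_box [ 0.646 -0.414 -0.002] 0.69
```

```bash
python3 -c "
import cv2,numpy as np
a=cv2.imread('pics/scene0.png');b=cv2.imread('pics/top0.png')
cv2.imwrite('pics/both0.png',cv2.resize(np.vstack([a,b]),(400,600)))"
```

```text
(no output)
```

View pics/scene0.png

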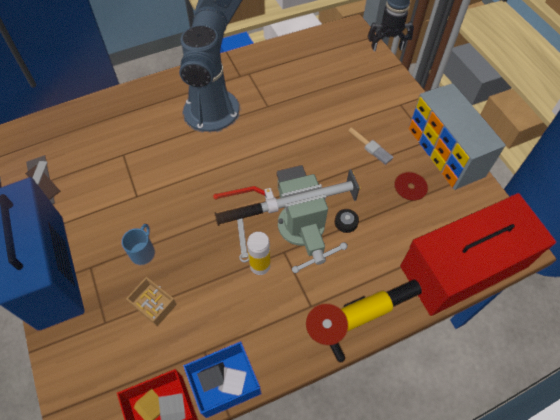

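View pics/top0.png

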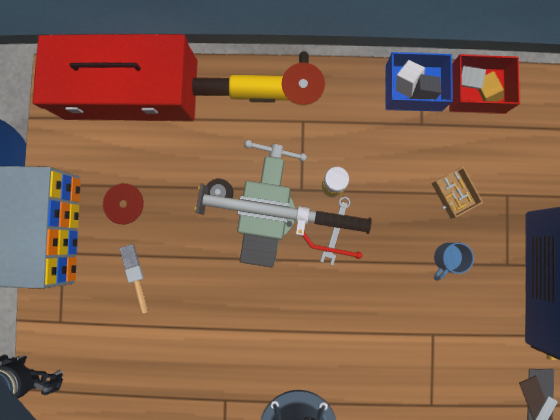

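The top view shows the red lever from about (300,235) to (358,254), on the robot side of the grip. The wrench lies under it at about (335,235), and the can is beyond the bar at (337,180). Both views put the press point at about (0.473,-0.106), which fits the vice frame.

I'll push with the sides of the shut fingers, jaw axis along the lever, starting outside the lever.

Call:
jog_arm(
  commands=[
    [0,2,-1,1.5,0.12],
    [0,3,-2,1.5,0.12],
    [0,3,-2.5,1,0.12],
    [0,3,-2.5,0,0],
    [0,3,-2.5,0,0],
    [0,3,-2.5,0,0],
    [0,2,-3.5,0,0],
    [0,1,-4,0,0],
  ],
  squeeze=20,
)

```text
t: 1.67
tcp_pos: [0.401, 0.3884, 0.2734]
tool_rot: [-0.033, 0.999, 0.003, 0.004]
force: [0.4, -0.8, 0.2]
finger_gap: 0.004
```

Call:
jog_arm(
  commands=[
    [0,0,-4,0,0],
    [0,0,-4,0,0],
    [0,0,-4,0,0],
    [0,0,-4,0,0],
    [0,0,-4,0,0],
    [0,0,-4,0,0],
    [0,0,-4,0,0],
    [0,0,-4,0,0],
  ],
)

```text
t: 2.33
tcp_pos: [0.4039, 0.0552, 0.275]
tool_rot: [-0.033, 0.999, 0.003, 0.009]
force: [1.9, -0.2, 0.3]
finger_gap: 0.006
```

Call:
jog_arm(
  commands=[
    [0,0.2,-4,0,0],
    [0,0.2,-4,0,0],
    [0,0.2,-3.5,0,0],
    [0,0.2,-2.5,0,0],
    [0,0.2,-0.5,0,0],
    [0,0,0,0,0],
  ],
)

```text
t: 2.83
tcp_pos: [0.414, -0.1047, 0.2774]
tool_rot: [-0.028, 1.0, -0.0, 0.012]
force: [-0.3, -0.1, -0.5]
finger_gap: -0.001
```

```bash
python3 - <<'E'
from h import *
from scipy.spatial.transform import Rotation as R
np.set_printoptions(precision=4,suppress=True)
s=manip.sense(); print(s['tcp_pos'],s['tool_rot'],s['force'])
p=snapshot('wrist'); save(p,'w1')
for c,p in (("wrist",p),("top",snapshot('top')),("scene",snapshot('scene'))):
    for n in ("lever_press","lever_pivot","grip_middle"):
        for d in models.pinpoint(p,n)[:1]: print(c,n,np.round(d['centre'],4),round(d['score'],2))
E
```

```text
[ 0.414  -0.1047  0.2774] [-0.0276  0.9995 -0.0001  0.0124] [-0.3009 -0.0767 -0.5143]
wrist grip_middle [ 0.5546 -0.0937  0.1633] 0.76
top lever_press [ 0.4704 -0.1071  0.1609] 0.63
top lever_pivot [0.5215 0.0091 0.1671] 0.79
top grip_middle [ 0.5527 -0.0922  0.1645] 0.64
scene lever_press [ 0.5579 -0.0917  0.1653] 0.64
scene lever_pivot [0.5276 0.008  0.1664] 0.79
scene grip_middle [ 0.5552 -0.0923  0.1662] 0.77
```

View pics/w1.png

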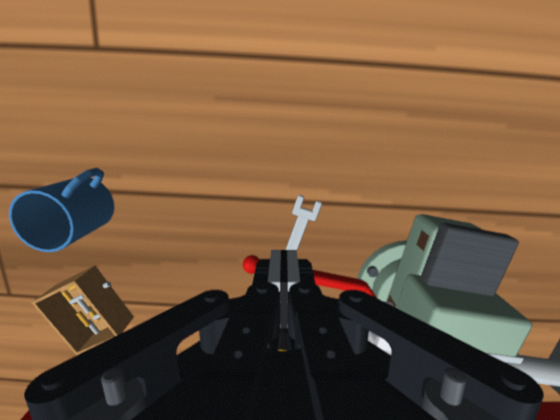

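The wrist view shows the ball at (251,264) just left of the fingertips at (285,255), and the blade runs right towards the vice. The wrench is well below. I'll lower beside the lever.

Call:
jog_arm(
  commands=[
    [0,0,0.3,-3.5,0],
    [0,0,0.3,-3.5,0],
    [0,0,0.1,-3.0,0],
    [0,0,0,-1.5,0],
    [0,0,0,-0.6,0],
    [0,0,0,0,0],
  ],
)

```text
t: 3.93
tcp_pos: [0.4171, -0.0964, 0.155]
tool_rot: [-0.031, 0.999, -0.003, 0.017]
force: [-0.9, 0.8, 0.7]
finger_gap: 0.004
```

```bash
python3 - <<'E'
from h import *
s=manip.sense(); print(s['tcp_pos'],s['tool_rot'],s['force'])
p=snapshot('wrist'); a=p['image'][150:370,150:430]
b=snapshot('top')['image'][190:300,260:400]
im=np.hstack([cv2.resize(a,(420,330)),cv2.resize(b,(420,330),interpolation=cv2.INTER_CUBIC)])
cv2.imwrite('pics/c2.png',cv2.resize(im,(800,314))[:,:,::-1])
E
```

```text
[ 0.41712298 -0.09640235  0.15501475] [-0.03054926  0.99937775 -0.00310058  0.01735608] [-0.89548388  0.7539591   0.70830455]
```

View pics/c2.png

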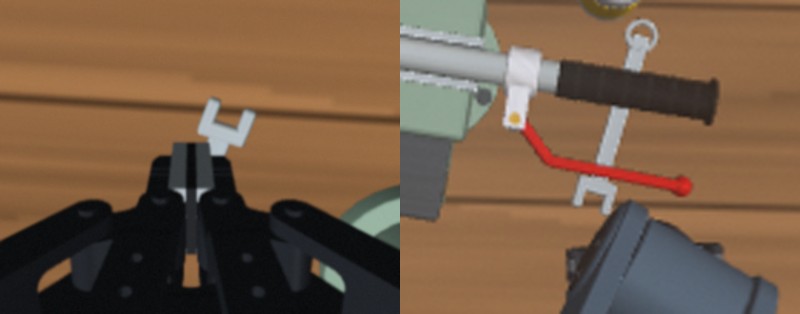

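The lever is out and free, with the wrist on its outer side. I'll approach it in small steps.

Call:
jog_arm(
  commands=[
    [0,1.2,0,0,0],
    [0,1.2,0,0,0],
    [0,0.8,0,0,0],
    [0,0.5,0,0,0],
    [0,0.4,0,0,0],
  ],
)

```text
t: 4.45
tcp_pos: [0.4632, -0.0985, 0.1621]
tool_rot: [-0.03, 0.999, -0.007, 0.023]
force: [-3.5, -1.8, -0.4]
finger_gap: -0.0
```

Call:
jog_arm(
  commands=[
    [0,0.4,0,0,0],
    [0,0.4,0,0,0],
    [0,0.4,0,0,0],
  ],
)

```text
t: 4.7
tcp_pos: [0.4718, -0.0983, 0.1623]
tool_rot: [-0.031, 0.999, -0.006, 0.019]
force: [-5.1, -2.5, 1.2]
finger_gap: 0.0
```

Call:
jog_arm(
  commands=[
    [0,0.3,0,0,0],
    [0,0.3,0,0,0],
  ],
)

```text
t: 4.87
tcp_pos: [0.4754, -0.0982, 0.162]
tool_rot: [-0.032, 0.999, -0.006, 0.016]
force: [-5.4, -2.3, 2.2]
finger_gap: -0.001
```

The tip has crept up to z 0.162, so I'll correct that while pressing on.

Call:
jog_arm(
  commands=[
    [0,0.2,0,-0.5,0],
    [0,0.2,0,-0.5,0],
    [0,0.3,0,-0.3,0],
  ],
)

```text
t: 5.12
tcp_pos: [0.4797, -0.0972, 0.1485]
tool_rot: [-0.032, 0.999, -0.005, 0.013]
force: [-6.6, -0.8, 2.7]
finger_gap: 0.002
```

Call:
jog_arm(
  commands=[
    [0,0.4,0,-0.2,0],
    [0,0.4,0,-0.1,0],
  ],
)

```text
t: 5.28
tcp_pos: [0.4845, -0.0963, 0.1439]
tool_rot: [-0.032, 0.999, -0.004, 0.009]
force: [-5.9, -1.9, 3.6]
finger_gap: 0.001
```

Call:
jog_arm(
  commands=[
    [0,0.4,0,-0.1,0],
  ],
)

```text
t: 5.37
tcp_pos: [0.4868, -0.096, 0.1421]
tool_rot: [-0.032, 0.999, -0.003, 0.006]
force: [-6.7, -2.4, 3.3]
finger_gap: -0.001
```

Call:
jog_arm(
  commands=[
    [0,0.2,0,0.1,0],
  ],
)

```text
t: 5.45
tcp_pos: [0.487, -0.0959, 0.142]
tool_rot: [-0.033, 0.999, -0.003, 0.004]
force: [-6.8, -4.2, -0.4]
finger_gap: -0.0
```

Call:
jog_arm(
  commands=[
    [0,0.2,0,0.1,0],
  ],
)

```text
t: 5.53
tcp_pos: [0.4869, -0.0959, 0.142]
tool_rot: [-0.033, 0.999, -0.003, 0.001]
force: [-7.7, -5.3, 2.1]
finger_gap: 0.005
```

Call:
jog_arm(
  commands=[
    [0,0.2,0,0.1,0],
  ],
)

```text
t: 5.62
tcp_pos: [0.4868, -0.0959, 0.1421]
tool_rot: [-0.033, 0.999, -0.002, -0.001]
force: [-6.6, -3.7, 1.8]
finger_gap: -0.0
```

Call:
jog_arm(
  commands=[
    [0,0.4,0,0.1,0],
  ],
)

```text
t: 5.7
tcp_pos: [0.4882, -0.0962, 0.1421]
tool_rot: [-0.034, 0.999, -0.002, -0.005]
force: [-9.0, -6.0, 1.5]
finger_gap: -0.001
```

Call:
jog_arm(
  commands=[
    [0,0.4,0,0.1,0],
    [0,0.4,0,0.1,0],
  ],
)

```text
t: 5.87
tcp_pos: [0.4888, -0.0964, 0.1422]
tool_rot: [-0.035, 0.999, -0.002, -0.014]
force: [-13.4, -5.5, 7.9]
finger_gap: 0.002
```

```bash
python3 - <<'E'
from h import *
s=manip.sense(); print(s['tcp_pos'],s['tool_rot'],s['force'])
b=snapshot('top')['image'][190:300,260:400]
a=snapshot('scene')['image'][150:260,195:335]
im=np.hstack([cv2.resize(x,(400,314),interpolation=cv2.INTER_CUBIC) for x in (a,b)])
cv2.imwrite('pics/c3.png',im[:,:,::-1])
E
```

```text
[ 0.48876785 -0.09643615  0.14219071] [-0.0354973   0.99927319 -0.00174179 -0.01378375] [-13.43676246  -5.46608671   7.87409497]
```

View pics/c3.png

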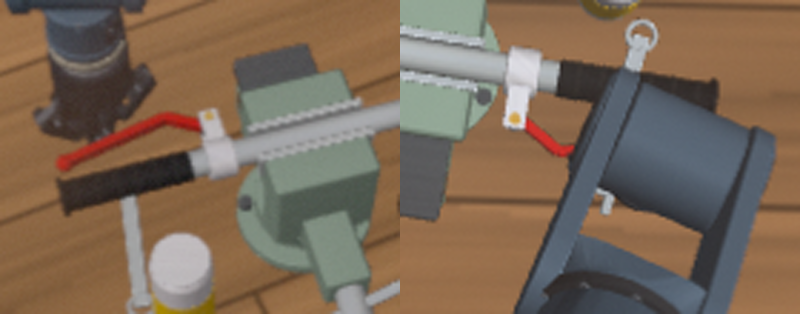

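The force has climbed to about 14 N with almost no further travel, so this looks like the stop. I'll check the lever angle from the ball's position in the scene picture.

```bash
cat >> h.py <<'E'
def lever_angle(verbose=True):
    p=snapshot('scene'); out=[]
    K,D,T=p['intrinsics'],np.array(p['D'],float),p['extrinsics']
    for im in (cv2.imread('pics/scene0.png')[:,:,::-1],p['image']):
        c=im[150:240,195:290].astype(int)
        m=((c[:,:,0]>110)&(c[:,:,0]>2.5*c[:,:,1])&(c[:,:,0]>2.5*c[:,:,2]))
        v,u=np.nonzero(m); k=u<u.min()+5
        uv=np.array([[[u[k].mean()+195,v[k].mean()+150]]],float)
        xy=cv2.undistortPoints(uv,K,D)[0,0]; d=T[:3,:3]@[*xy,1]
        w=T[:3,3]+d*(0.165-T[2,3])/d[2]; out.append(w)
    piv=np.array([.526,.009]); a=[np.arctan2(*(w[:2]-piv)[::-1]) for w in out]
    print('ball',np.round(out,4).tolist(),'lever angle',round(a[1]-a[0],3))
E
python3 - <<'E'
from h import *
lever_angle(); s=manip.sense(); print(s['tcp_pos'],s['force'])
E
```

```text
ball [[0.4752, -0.1325, 0.165], [0.5108, -0.1417, 0.165]] lever angle 0.245
[ 0.48872259 -0.09640654  0.14221713] [-11.95814928  -5.69497871   5.51454308]
```

At the stop: 0.245 rad. I'll hold it briefly, then withdraw fully and let it spring back.

Call:
jog_arm(
  commands=[
    [0,0.3,0,0,0],
    [0,0.3,0,0,0],
    [0,0.3,0,0,0],
  ],
)

```text
t: 6.27
tcp_pos: [0.4879, -0.0958, 0.1408]
tool_rot: [-0.037, 0.999, -0.0, -0.025]
force: [-10.1, -3.2, 7.4]
finger_gap: -0.003
```

Call:
jog_arm(
  commands=[
    [0,-1,0,0.2,0],
    [0,-1.5,0,0.2,0],
    [0,-1.5,0,0.2,0],
    [0,-1.5,0,0.1,0],
    [0,-1,0,0,0],
    [0,0,0,0,0],
    [0,0,0,0,0],
    [0,0,0,0,0],
  ],
)

```text
t: 6.93
tcp_pos: [0.4254, -0.0943, 0.1449]
tool_rot: [-0.035, 0.999, 0.002, -0.02]
force: [0.1, 0.4, -0.6]
finger_gap: 0.0
```

Call:
jog_arm(
  commands=[
    [0,0,0,0,0],
    [0,0,0,0,0],
    [0,0,0,0,0],
    [0,0,0,0,0],
    [0,0,0,0,0],
    [0,0,0,0,0],
    [0,0,0,0,0],
    [0,0,0,0,0],
  ],
)

```text
t: 7.6
tcp_pos: [0.4302, -0.0955, 0.1448]
tool_rot: [-0.035, 0.999, 0.0, -0.017]
force: [1.2, -0.8, 0.0]
finger_gap: 0.001
```

```bash
python3 - <<'E'
from h import *
lever_angle(); s=manip.sense(); print(s['tcp_pos'],s['tool_rot'],s['force'])
E
```

```text
ball [[0.4752, -0.1325, 0.165], [0.4752, -0.1325, 0.165]] lever angle 0.0
[ 0.43014868 -0.09550215  0.14479789] [-3.48833067e-02  9.99239786e-01  4.88683737e-04 -1.74001826e-02] [-0.35642542 -0.39599484 -0.40253929]
```

The lever is fully back (0.000 rad), fingers clear. Now the second press.

Call:
jog_arm(
  commands=[
    [0,1,0,0.2,0],
    [0,0.8,0,0.1,0],
    [0,0.6,0,0,0],
    [0,0.4,0,0,0],
    [0,0.4,0,0,0],
    [0,0.4,0,0,0],
  ],
)

```text
t: 8.15
tcp_pos: [0.4675, -0.0954, 0.148]
tool_rot: [-0.035, 0.999, 0.001, -0.02]
force: [-3.9, -1.6, 1.7]
finger_gap: -0.005
```

Call:
jog_arm(
  commands=[
    [0,0.4,0,0,0],
    [0,0.4,0,0,0],
    [0,0.4,0,0,0],
  ],
)

```text
t: 8.4
tcp_pos: [0.4756, -0.0953, 0.1472]
tool_rot: [-0.036, 0.999, 0.001, -0.026]
force: [-7.0, -4.0, 2.2]
finger_gap: -0.001
```

Call:
jog_arm(
  commands=[
    [0,0.4,0,0,0],
    [0,0.4,0,0,0],
  ],
)

```text
t: 8.57
tcp_pos: [0.48, -0.0956, 0.1468]
tool_rot: [-0.037, 0.999, 0.001, -0.031]
force: [-6.3, -3.8, 3.1]
finger_gap: -0.0
```

Call:
jog_arm(
  commands=[
    [0,0.4,0,0,0],
    [0,0.4,0,0,0],
  ],
)

```text
t: 8.73
tcp_pos: [0.4837, -0.0963, 0.1465]
tool_rot: [-0.038, 0.999, 0.001, -0.037]
force: [-8.1, -4.1, 5.4]
finger_gap: -0.0
```

Call:
jog_arm(
  commands=[
    [0,0.3,0,0,0],
    [0,0.3,0,0,0],
  ],
)

```text
t: 8.9
tcp_pos: [0.4855, -0.0969, 0.1466]
tool_rot: [-0.039, 0.998, 0.001, -0.042]
force: [-8.0, -3.3, 6.2]
finger_gap: 0.002
```

Call:
jog_arm(
  commands=[
    [0,0.3,0,0,0],
    [0,0.4,0,0,0],
  ],
)

```text
t: 9.07
tcp_pos: [0.4871, -0.0974, 0.1468]
tool_rot: [-0.04, 0.998, 0.001, -0.049]
force: [-10.8, -4.5, 5.6]
finger_gap: 0.0
```

```bash
python3 - <<'E'
from h import *
for _ in range(3):
    lever_angle(); s=manip.sense(); print(s['tcp_pos'],s['tool_rot'],s['force'],abs(s['qd']).max())
E
```

```text
ball [[0.4752, -0.1325, 0.165], [0.5108, -0.1417, 0.165]] lever angle 0.245
[ 0.48700937 -0.09733937  0.14676746] [-3.98791388e-02  9.97969566e-01  9.36971124e-04 -4.96540216e-02] [-8.83604961 -3.4231918   6.87097916] 0.016825321289818587
ball [[0.4752, -0.1325, 0.165], [0.5104, -0.1417, 0.165]] lever angle 0.242
[ 0.48697816 -0.09731614  0.14676111] [-3.98733075e-02  9.97984821e-01  8.87211531e-04 -4.93520882e-02] [-8.54109274 -3.95121397  6.00153232] 0.014293445423986646
ball [[0.4752, -0.1325, 0.165], [0.5108, -0.1417, 0.165]] lever angle 0.245
[ 0.48701193 -0.09735553  0.14677724] [-3.97965703e-02  9.97998028e-01  8.59907038e-04 -4.91470270e-02] [-9.7658052  -3.43424632  6.07178766] 0.007759877029037204
```

The lever is at the stop and steady at about 10 N. One more small row gives some holding margin, then a final check.

Call:
jog_arm(
  commands=[
    [0,0.4,0,0,0],
  ],
)

```text
t: 9.3
tcp_pos: [0.4869, -0.0974, 0.1468]
tool_rot: [-0.04, 0.998, 0.001, -0.054]
force: [-11.1, -3.4, 6.9]
finger_gap: 0.004
```

```bash
python3 - <<'E'
from h import *
for _ in range(6):
    lever_angle(); s=manip.sense(); print(s['t'],s['tcp_pos'],s['force'],abs(s['qd']).max())
p=snapshot('scene'); save(p,'end')
for n in ("spray_can","wrench","mug","caster_wheel","screw_box"):
    for d in models.pinpoint(p,n)[:1]: print(n,np.round(d['centre'],3),round(d['score'],2))
E
```

```text
ball [[0.4752, -0.1325, 0.165], [0.5105, -0.1416, 0.165]] lever angle 0.242
9.35 [ 0.48686718 -0.09736773  0.14684452] [-10.70268098  -4.12167634   7.50482561] 0.011830114805068289
ball [[0.4752, -0.1325, 0.165], [0.5108, -0.1417, 0.165]] lever angle 0.245
9.4 [ 0.48683709 -0.09733724  0.14681637] [-10.07264447  -4.06921489   7.45564368] 0.011999889730217341
ball [[0.4752, -0.1325, 0.165], [0.5104, -0.1417, 0.165]] lever angle 0.242
9.45 [ 0.48686101 -0.09735193  0.14684473] [-10.77127605  -4.22844961   7.61418471] 0.006078384616041498
ball [[0.4752, -0.1325, 0.165], [0.5108, -0.1417, 0.165]] lever angle 0.245
9.5 [ 0.48682066 -0.09731959  0.14685248] [-10.23919382  -4.43685444   6.90080635] 0.002979739336369144
ball [[0.4752, -0.1325, 0.165], [0.5104, -0.1417, 0.165]] lever angle 0.242
9.55 [ 0.48684773 -0.09732633  0.14685286] [-10.10618483  -4.7474138    6.2633291 ] 0.0019169606687938884
ball [[0.4752, -0.1325, 0.165], [0.5104, -0.1417, 0.165]] lever angle 0.242
9.6 [ 0.4868402  -0.09734988  0.14683814] [-9.8909474  -4.18959045  7.06862657] 0.001649756972627444
spray_can [ 0.652 -0.076 -0.001] 0.65
wrench [ 0.535 -0.089 -0.003] 0.5
mug [ 0.63   0.233 -0.001] 0.56
caster_wheel [ 0.63   0.235 -0.   ] 0.72
screw_box [ 0.644 -0.412  0.001] 0.95
```

View pics/end.png

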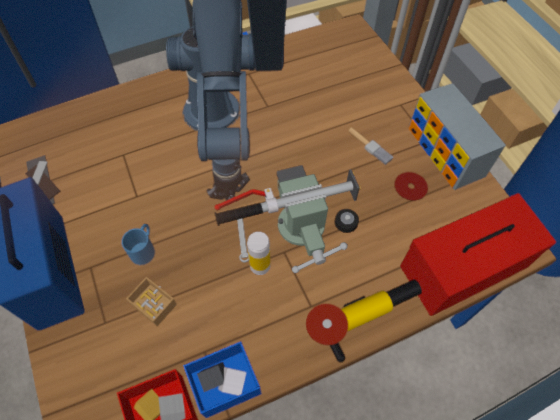

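The lever is pressed in with its ball at (217,207), clear of the grip, and everything else is where it was. The mug is unchanged at (138,246); the network's "mug" hit was really the caster wheel. I'll hand it in.

```bash
python3 -c "
from station import workorder; print(workorder.sign_off())"
```

```text
the job is handed in; nothing more can be done
None
```

The brake lever stops short of the bar, and the arm is now holding it in at its stop so you can measure the gap. I pressed with the outside of the shut fingers.

- **First press:** the lever went in to about 0.245 rad by camera, with the wrist force peaking at about 16 N in the readings I took.
- **Release:** I withdrew fully and the lever sprang all the way back to 0.000 rad, with the fingers clear of it.
- **Second press:** it is steady at 0.242–0.245 rad with about 13 N total wrist force and the arm at rest. The lever looks clear of the grip in the picture, but I didn't measure the gap.
- **Bystanders:** the spray can, wrench, caster wheel and screw box re-measured within about 4 mm of where they started.
- **Checks by picture only:** the mug, brush and disc look unmoved. In the last check the network mistook the caster wheel for the mug, so I judged the mug from the picture.
- **Minor:** the tool drifted to about 6° of tilt towards the bar while pressing. By my estimate the gripper body still clears the bar by about 30 mm in height, and I saw no sign of contact with it.

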